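Unstack the microscope parts into their nests

TASK

The microscope's parts have been left in a pile on the bench. Take the pile apart from the top down, one piece at a time, and set each upright on the floor of the white nest made for its shape and size: first the objective, then the filter cube, then the round dish, and last the slide box. Never tip a piece over, let go of each, and leave the oil bottle and the timer where they are.

Things in the scene. Friction and masses are not known exactly. Their poses are not given: they have to be found in the camera images.
- objective_mid (a point): Steel microscope objective standing upright on top of the pile, 42 mm tall: threaded foot 22 mm in diameter and 5 mm high, then a barrel 26 mm in diameter up to 30 mm, then a cone narrowing to 10 mm at the top. About 90 g. The point is on its axis, 21 mm above its underside; z up along the axis.
- cube_mid (a point): Dark metal filter cube, a block 38 mm along its x, 30 mm along its y and 28 mm high, with round windows on its two x faces; third from the bottom, under the objective. About 80 g. The point is its centre, 14 mm above its underside; z up.
- dish_mid (a point): Closed round white dish (a flat disc), 58 mm in diameter, 20 mm high, rigid; under the filter cube, on the slide box. About 60 g. The point is its centre, 10 mm above its underside; z up.
- slidebox_mid (a point): Closed grey slide box, 90 mm along its x, 62 mm along its y, 30 mm high, rigid; the bottom of the pile, on the bench. About 140 g. The point is its centre, 15 mm above its underside; z up.
- nest_objective_floor (a point): White plastic nest fixed to the bench: a floor 4 mm thick inside a rim 6 mm wide whose top is 8 mm above the bench (4 mm above the nest's floor); cork-lined floor. The objective's nest: the small round one, inside 40 mm in diameter (52 outside). The point is the centre of its floor, 4 mm above the bench; z up.
- nest_cube_floor (a point): White plastic nest fixed to the bench: a floor 4 mm thick inside a rim 6 mm wide whose top is 8 mm above the bench (4 mm above the nest's floor); cork-lined floor. The filter cube's nest: the small rectangular one, inside 54 mm along its x by 46 mm along its y (66 by 58 outside). The point is the centre of its floor, 4 mm above the bench; z up.
- nest_dish_floor (a point): White plastic nest fixed to the bench: a floor 4 mm thick inside a rim 6 mm wide whose top is 8 mm above the bench (4 mm above the nest's floor); cork-lined floor. The dish's nest: the large round one, inside 74 mm in diameter (86 outside). The point is the centre of its floor, 4 mm above the bench; z up.
- nest_slidebox_floor (a point): White plastic nest fixed to the bench: a floor 4 mm thick inside a rim 6 mm wide whose top is 8 mm above the bench (4 mm above the nest's floor); cork-lined floor. The slide box's nest: the large rectangular one, inside 106 mm along its x by 78 mm along its y (118 by 90 outside), so the box must be turned to lie along it. The point is the centre of its floor, 4 mm above the bench; z up.
- oil_mid (a point): Bystander: small upright bottle with a black cap, 28 mm in diameter, 62 mm tall, loose. The point is on its axis 31 mm above the bench.
- timer_mid (a point): Bystander: flat white lab timer with a green screen, 55 by 70 mm, 18 mm high, loose. The point is its centre, 9 mm above the bench.
Things that resemble listed ones, but are neither listed nor needed, are in the scene too. What is shaped like the part that bears nest_cube_floor but black or orange is not meant.

How it is judged:
By the outcome, as a careful person would: the job done as asked, in the order asked, and still so for the second after the job is handed in, with the robot touching nothing.
It also fails if it takes over 106 s, if anything falls off the work surface, if the arm or the gripper's body presses on something with over 40 N, if the wrist force passes 120 N, or if a joint passes its speed limit or range.

ROBOT

A 7-joint arm with a two-finger parallel gripper is mounted at the origin on the work surface. World frame = base frame: x ahead of the robot, y to its left, z up, the work surface at z = 0. Lengths are in m, angles in rad, forces in N, time in s.
With the tool pointing down it reaches from about 0.4 to 0.875 m from the base axis. Payload 6.5 kg.
Tool frame: the origin (TCP) lies at the centre of the arm's flange, where the gripper is bolted on; the fingertips stand 173 mm ahead of it and the grasp point (between the pads) lies 155 mm ahead of it; z points along the fingers, y is the line along which they close (so a half turn about z gives the same grasp; the last joint's range is limited). The gripper opens to 85 mm and grips with 20 to 120 N. Pads are 22 mm wide; open, the fingers measure 114 mm over their backs; the gripper's body (76 mm by 85 mm) begins 54 mm behind the grasp point. The pads swing forward as they close: fully open they stand 13 mm farther back than shut.
Start: joints at [-1.258, 0.536, -0.004, 1.538, 0.003, 1.067, -0.071], TCP at [0.24, 0.604, 0.405] pointing down, gripper open.
Joint ranges: [-2.7, 2.7], [-0.37, 2.16], [-1.27, 1.26], [0.24, 2.4], [-1.31, 4.45], [0.19, 1.91], [-2.76, 2.76]. Speed limits (rad/s): [2.39, 2.39, 3.14, 3.14, 3.14, 3.14, 3.14].

INTERFACE

Orientations are given as [roll, pitch, yaw] about the fixed x, y, z axes, in that order (R = Rz(yaw) Ry(pitch) Rx(roll)).
In Python, from workcell import env gives the robot as it stands.
- The arm moves only by the tool apply_moves, never from a script. Its argument "plan" is a list of rows, each an object of numbers: "dx", "dy", "dz": the shift along the tool's x, y, z in m; "yaw": the turn about the tool's z in degrees; "hand": the opening in per cent of the stroke, from 0 (shut) to 100 (fully open). In form: [{"dx": .., "dy": .., "dz": .., "yaw": .., "hand": ..}, ...]. A call has 1 to 5 rows; each row is the pose to reach, as a shift and turn from the pose commanded when the call began, along the tool's axes at that moment; what a row does not reach only later rows make up. A row lasts 1/12 s, in which the tool goes at most 41.7 mm and 7.16 degrees, less where a joint would pass 70% of its speed; a pose out of reach is approached as far as the arm can. A call with a gripper value outside its range is refused whole. The fingers move at their own pace and stop on an object; "grip_force" is the grip in N (left out, the last holds). Time passes only in rows, so rows that repeat a pose let the fingers close. It gives the time, the measured TCP pose, the force, the opening and the grip force at its end, in the units of the state.
- env.get_obs(): the state, without advancing time (a new reading comes with each control period).
- env.capture(name): name is "scene" or "top" or "wrist"; returns (picture, depth): 384x512x3 uint8, blue, green, red; 384x512 float32, m along the optical axis (not along the pixel's ray), 0 where there is no reading.
- env.camera_info(name): a dict with "K" (3x3 intrinsics, pixels), "k1" (the pictures are not rectified: a ray, as slopes to the right and down, at radius r is drawn at 1 + k1 r^2 times it, then the intrinsics apply), "origin" and "orientation" of the camera in the world. Camera axes: x right, y up, looking along -z (the intrinsics and any distortion apply to the point x, -y, -z); pixel columns grow to the right and rows downward; lengths in m; the calibration is good to about 2 mm. A picture is of the moment at which its call begins: read the wrist's pose just before it. camera_info takes no time and is no camera call; for the wrist camera it gives the pose at the moment of the call.
- env.finish_job(): hands the job in; it is judged then, once.
The state is a dict: "t": time; "q": joint angles; "qvel": joint speeds; "effort": joint torques, N m; "position": TCP position; "ee_rot": TCP orientation; "ft_force": force on the tool from outside, world axes, zero at the start; "wrist_torque": the same for the moment, N m; "grip_width": opening from 0.0 (shut) to 1.0 (fully open); "gripper_force": force on a finger pad.
Only numpy, scipy, OpenCV 4.12 (cv2) and the standard library are available. Lean on these libraries where they do the work, as an engineer would, in place of code of your own. Each camera call takes 0.05 s, during which the arm holds its last target. There are 200 camera calls.

## Working session

There is one attempt and no reset: what is moved stays moved. The work goes in short steps, Python scripts to look and compute and a tool call to move; the robot and the scene stay as the last step left them, time stands still between calls to the robot, and variables do not carry over. Pictures are saved under pics/ and viewed, at most 14 in all, crops included, and the job is handed in when it is done.

Besides the shell and the picture viewer there is one more tool, called after ">>>" by a JSON object that holds its "op" and its "data", one argument or row to a line. apply_moves: Moves the arm, as the interface text tells. Its arguments: {"type":"object","properties":{"plan":{"type":"array"},"grip_force":{"type":"number"}},"required":["plan"]}

```bash
mkdir -p pics; ls
python3 - <<'E'
from workcell import env
import cv2,numpy as np
o=env.get_obs(); print({k:np.round(v,3) for k,v in o.items()})
for n in("scene","top"):
    p,d=env.capture(n); cv2.imwrite(f"pics/{n}0.png",p); np.save(f"{n}0.npy",d); print(n,env.camera_info(n))
E
```

```text
pics
{'t': np.float64(0.0), 'q': array([-1.258,  0.537, -0.004,  1.539,  0.003,  1.067, -0.071]), 'qvel': array([-0.   , -0.001, -0.   , -0.003,  0.002, -0.001, -0.   ]), 'effort': array([ 0.0000e+00, -5.8341e+01,  1.0490e+00, -2.5910e+01,  1.2000e-02,
        1.0000e-02, -0.0000e+00]), 'position': array([0.24 , 0.604, 0.404]), 'ee_rot': array([-3.14 ,  0.   ,  2.763]), 'ft_force': array([-0.501,  0.541,  0.108]), 'wrist_torque': array([ 0.02 ,  0.015, -0.007]), 'gripper_force': np.float64(0.0), 'grip_width': np.float64(0.999)}
scene {'K': array([[479.23359523,   0.        , 255.51468628],
       [  0.        , 479.23359523, 199.3426049 ],
       [  0.        ,   0.        ,   1.        ]]), 'k1': -0.11949374471157516, 'origin': array([1.22887996, 0.48224955, 0.65939024]), 'orientation': array([ 0.99023136, -0.0237165 ,  2.24765713])}
top {'K': array([[356.98871164,   0.        , 257.20883183],
       [  0.        , 356.98871164, 190.86133813],
       [  0.        ,   0.        ,   1.        ]]), 'k1': 0.021153362732349273, 'origin': array([ 0.33204112, -0.06815452,  1.00671332]), 'orientation': array([ 2.17621708e-01, -5.05492890e-04, -1.60115719e+00])}
```

View pics/scene0.png

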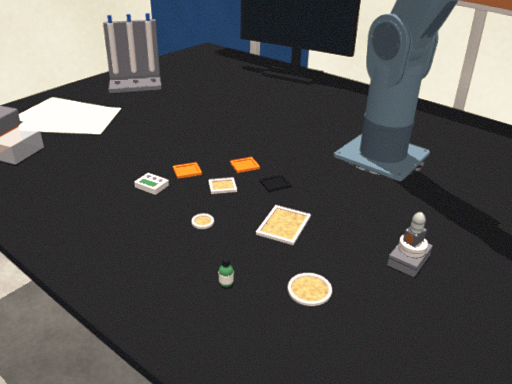

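View pics/top0.png

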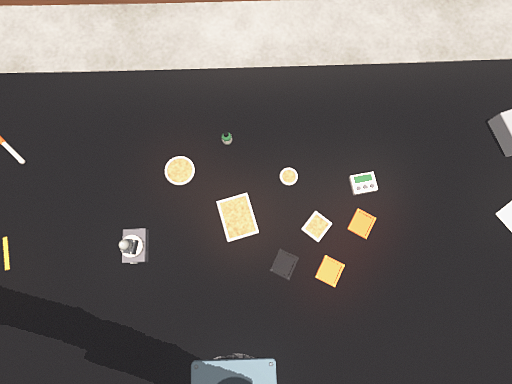

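Candidates for the white cube nest in top0: white (317,226), orange (362,223) and (330,271), and black (284,264). I choose white (317,226). The objective nest is (289,176), the dish nest (180,170), the box nest (238,217) and the pile (131,245). The oil bottle is at (227,138) and the timer at (364,183).

```bash
cat > h.py <<'E'
import numpy as np, cv2
from scipy.spatial.transform import Rotation as Ro
def rot(e): return Ro.from_euler('xyz',e).as_matrix()
def rays(ci,px):
    K=np.array(ci['K']); D=np.array([ci['k1'],0,0,0,0.])
    u=cv2.undistortPoints(np.float64(px).reshape(-1,1,2),K,D).reshape(-1,2)
    d=np.c_[u[:,0],-u[:,1],-np.ones(len(u))]
    return d@rot(ci['orientation']).T
def plane(ci,px,z):
    d=rays(ci,px); o=np.array(ci['origin']); return o+d*((z-o[2])/d[:,2])[:,None]
def cloud(ci,depth,step=1):
    v,u=np.mgrid[0:depth.shape[0]:step,0:depth.shape[1]:step]
    z=depth[::step,::step].ravel(); px=np.c_[u.ravel(),v.ravel()]
    d=rays(ci,px); P=np.array(ci['origin'])+d*z[:,None]
    return P.reshape(v.shape+(3,)), (z>0).reshape(v.shape)
def rect(P):
    "min-area rectangle of xy points in mm: centre, long, short, angle(deg) of long side"
    (c,s,a)=cv2.minAreaRect(np.float32(P[:,:2]*1000))
    if s[0]<s[1]: s=(s[1],s[0]); a+=90
    return np.round(c,1),np.round(s,1),round((a+90)%180-90,1)
E
python3 - <<'E'
from workcell import env
from h import *
ci=env.camera_info("top"); p=cv2.imread("pics/top0.png"); d=np.load("top0.npy")
P,ok=cloud(ci,d)
m=((p.max(2)>110)).astype('u1')
for n,(u,v),r in [("obj",(289,176),16),("cube",(317,226),22),("dish",(180,170),24),("box",(238,217),35),("oil",(227,138),12),("timer",(364,183),20)]:
    w=np.zeros_like(m); cv2.circle(w,(u,v),r,1,-1); w&=m
    c=max(cv2.findContours(w,cv2.RETR_EXTERNAL,cv2.CHAIN_APPROX_NONE)[0],key=cv2.contourArea).reshape(-1,2)
    X=plane(ci,c,0.008); print(n,rect(X),np.round(np.array(cv2.minEnclosingCircle(np.float32(X[:,:2]*1000))[0])), 'depth z',np.round(np.median(P[v-3:v+4,u-3:u+4,2]),4))
# pile by height bands
reg=np.zeros_like(ok); reg[215:275,105:160]=1
for lo,hi in((.02,.036),(.04,.055),(.065,.085),(.088,.125)):
    s=ok&reg&(P[...,2]>lo)&(P[...,2]<hi); print(lo,hi,s.sum(),rect(P[s]),np.round(np.median(P[s],0),4))
E
```

```text
obj (array([ 594.2, -165.7]), array([53.9, 52.1]), -2.5) [ 594. -167.] depth z 0.0065
cube (array([ 447.3, -238. ]), array([70.5, 61.4]), -40.2) [ 447. -238.] depth z 0.0067
dish (array([621.9, 149.3]), array([87.3, 84.2]), 88.3) [622. 149.] depth z 0.0064
box (array([480.5, -16.3]), array([122.2,  94. ]), 14.9) [482. -17.] depth z 0.0064
oil (array([714.1,  10.7]), array([34.4, 26.7]), -0.9) [715.   9.] depth z 0.0414
timer (array([ 567.7, -380.3]), array([75.6, 59.6]), -81.2) [ 568. -380.] depth z 0.0203
0.02 0.036 428 (array([407.4, 264.5]), array([94.5, 62.5]), 0.9) [0.4155 0.2549 0.0312]
0.04 0.055 168 (array([404.8, 262.1]), array([59.9, 53.9]), -12.6) [0.4059 0.2488 0.0511]
0.065 0.085 120 (array([401.8, 261.4]), array([39.2, 31.2]), -6.4) [0.3947 0.2518 0.0783]
0.088 0.125 113 (array([403.1, 261.7]), array([24.7, 24.1]), -65.3) [0.4021 0.2572 0.1132]
```

Run:
```python
import cv2
a=cv2.imread("pics/top0.png"); b=cv2.imread("pics/scene0.png")
c=cv2.resize(a[215:275,105:165],(400,400)); e=cv2.resize(b[200:280,380:440],(400,533))[:400]
n=cv2.resize(a[200:260,290:350],(400,400))
cv2.imwrite("pics/crop1.png",cv2.hconcat([c,e])); cv2.imwrite("pics/crop2.png",n)
```

```text
(no output)
```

View pics/crop1.png

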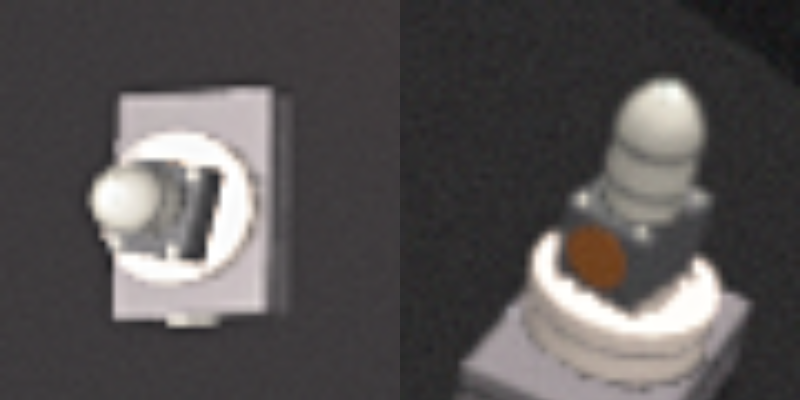

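Crop: in the top view the objective's tip is at about (125,200), standing on the cube on the dish on the grey box, and the box lies along world x. In the scene view the orange window face is left-front, so the cube's x axis is close to world x. Moving over the pile.

>>> {"op": "apply_moves", "data": {
  "plan": [
    {"dx": -0.03, "dy": -0.028},
    {"dx": -0.06, "dy": -0.056},
    {"dx": -0.09, "dy": -0.083},
    {"dx": -0.12, "dy": -0.11},
    {"dx": -0.145, "dy": -0.134}
  ]
}}

```text
invalid input at $.plan[0]: expected keys dx, dy, dz, yaw, hand
```

>>> {"op": "apply_moves", "data": {
  "plan": [
    {"dx": -0.028, "dy": -0.026},
    {"dx": -0.057, "dy": -0.053},
    {"dx": -0.085, "dy": -0.079},
    {"dx": -0.115, "dy": -0.105},
    {"dx": -0.133, "dy": -0.123}
  ]
}}

```text
invalid input at $.plan[0]: expected keys dx, dy, dz, yaw, hand
```

```bash
cat >> h.py <<'E'
def look(env,name,save):
    ci=env.camera_info(name); p,d=env.capture(name); cv2.imwrite(f"pics/{save}.png",p); np.savez(f"{save}.npz",d=d,**{k:np.array(v) for k,v in ci.items()}); return p,d,ci
def bands(P,ok,bs,c,r=.08):
    for lo,hi in bs:
        s=ok&(P[...,2]>lo)&(P[...,2]<hi)&(np.hypot(P[...,0]-c[0],P[...,1]-c[1])<r)
        if s.sum()>20: print(lo,hi,s.sum(),rect(P[s]),np.round(P[s].mean(0),4))
def shift(o,x,y,z,yaw=None):
    w=o['ee_rot'][2]; e=np.array([x,y])-o['position'][:2]
    print("dx %.4f dy %.4f dz %.4f"%(np.cos(w)*e[0]+np.sin(w)*e[1],np.sin(w)*e[0]-np.cos(w)*e[1],o['position'][2]-z), "" if yaw is None else "yaw %.1f"%(np.degrees(w)-yaw))
E
python3 - <<'E'
from workcell import env
from h import *
o=env.get_obs(); print(o['t'],np.round(o['position'],4),np.round(o['ee_rot'],4),np.round(o['q'],2))
p,d,ci=look(env,"wrist","w1"); print(ci)
P,ok=cloud(ci,d)
bands(P,ok,((.02,.036),(.045,.055),(.073,.083),(.088,.107),(.113,.125)),(.404,.262))
E
```

```text
0.1 [0.2403 0.6037 0.4039] [-3.1401e+00  2.0000e-04  2.7628e+00] [-1.26  0.54 -0.    1.54  0.    1.07 -0.07]
{'K': array([[301.60271432,   0.        , 253.18750593],
       [  0.        , 301.60271432, 190.27947023],
       [  0.        ,   0.        ,   1.        ]]), 'k1': -0.06641492311284634, 'origin': array([0.1733994 , 0.63032666, 0.37299811]), 'orientation': array([-0.28945045,  0.00128198,  1.19230449])}
0.02 0.036 97 (array([448.7, 258.4]), array([45.5, 14.5]), -67.3) [0.4459 0.262  0.0299]
0.045 0.055 271 (array([418.2, 277.6]), array([43.7, 21.9]), -25.5) [0.4137 0.2802 0.0499]
0.073 0.083 111 (array([408.5, 272.1]), array([27.9,  7.9]), -10.9) [0.4086 0.2734 0.0766]
```

View pics/w1.png

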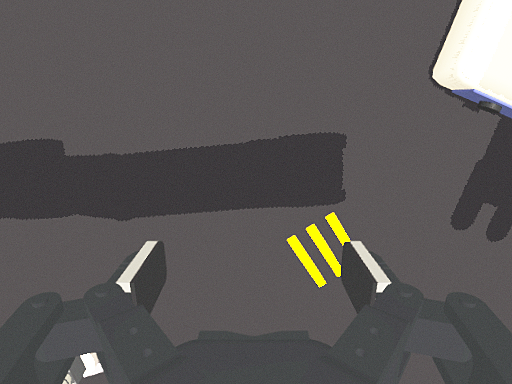

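The wrist view shows the bare bench, with the open pads at (145,265) and (365,265) and the pile at the lower left. The first calls were refused because every row needs all five keys. Repeating.

>>> {"op": "apply_moves", "data": {
  "plan": [
    {"dx": -0.03, "dy": -0.028, "dz": 0, "yaw": 0, "hand": 100},
    {"dx": -0.06, "dy": -0.056, "dz": 0, "yaw": 0, "hand": 100},
    {"dx": -0.09, "dy": -0.083, "dz": 0, "yaw": 0, "hand": 100},
    {"dx": -0.12, "dy": -0.11, "dz": 0, "yaw": 0, "hand": 100},
    {"dx": -0.145, "dy": -0.134, "dz": 0, "yaw": 0, "hand": 100}
  ]
}}

```text
t: 0.57
position: [0.3267, 0.4231, 0.4045]
ee_rot: [-3.141, 0.001, 2.761]
ft_force: [1.0, 0.6, 0.1]
grip_width: 0.999
gripper_force: 0.0
```

>>> {"op": "apply_moves", "data": {
  "plan": [
    {"dx": -0.03, "dy": -0.028, "dz": 0, "yaw": 0, "hand": 100},
    {"dx": -0.06, "dy": -0.056, "dz": 0, "yaw": 0, "hand": 100},
    {"dx": -0.09, "dy": -0.083, "dz": 0, "yaw": 0, "hand": 100},
    {"dx": -0.118, "dy": -0.108, "dz": 0, "yaw": 0, "hand": 100},
    {"dx": -0.133, "dy": -0.123, "dz": 0, "yaw": 0, "hand": 100}
  ]
}}

```text
t: 0.98
position: [0.4053, 0.258, 0.4047]
ee_rot: [-3.14, 0.001, 2.758]
ft_force: [0.2, -0.6, 0.0]
grip_width: 0.999
gripper_force: 0.0
```

Run:
```python
from workcell import env
from h import *
o=env.get_obs(); print(o['t'],np.round(o['position'],4),np.round(o['ee_rot'],4),np.round(o['q'],2),np.round(o['qvel'],2))
p,d,ci=look(env,"wrist","w2"); print(ci['origin'],ci['orientation'])
P,ok=cloud(ci,d)
bands(P,ok,((.02,.036),(.045,.055),(.073,.083),(.088,.107),(.113,.125)),(.404,.262))
```

```text
0.9833 [0.4053 0.258  0.4047] [-3.1404e+00  1.1000e-03  2.7581e+00] [-0.76  0.25  0.11  1.98 -0.03  0.92  0.56] [ 0.35 -0.07  0.1   0.1  -0.05 -0.03  0.49]
[0.33862828 0.28496354 0.37372888] [-2.90429324e-01  9.54667446e-04  1.18748331e+00]
0.02 0.036 1878 (array([407.4, 263.8]), array([92.8, 62.7]), 1.2) [0.4025 0.2663 0.0296]
0.045 0.055 909 (array([403.6, 264.7]), array([57.3, 54.4]), 59.7) [0.4008 0.27   0.0499]
0.073 0.083 447 (array([402.3, 261. ]), array([38.1, 30. ]), -11.6) [0.3923 0.2625 0.0777]
0.088 0.107 119 (array([398.7, 263.3]), array([26.2, 13.6]), 75.9) [0.3957 0.265  0.0974]
0.113 0.125 401 (array([404.8, 261.8]), array([20.3, 20.1]), 53.4) [0.4036 0.2621 0.1175]
```

View pics/w2.png

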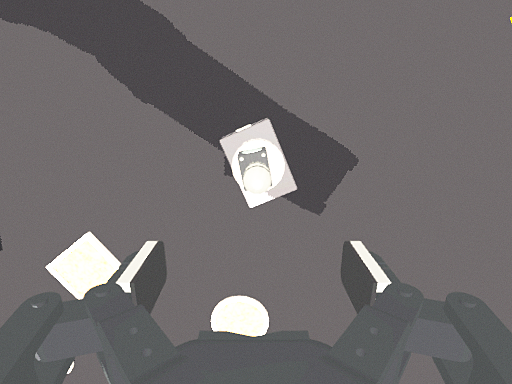

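The wrist view shows the pile at (258,165), with the objective's tip at (257,178), clear of the open pads. Descending partway to settle and correct.

>>> {"op": "apply_moves", "data": {
  "plan": [
    {"dx": 0, "dy": 0, "dz": 0.03, "yaw": 0, "hand": 100},
    {"dx": 0, "dy": 0, "dz": 0.065, "yaw": 0, "hand": 100},
    {"dx": 0, "dy": 0, "dz": 0.09, "yaw": 0, "hand": 100},
    {"dx": 0, "dy": 0, "dz": 0.1, "yaw": 0, "hand": 80},
    {"dx": 0, "dy": 0, "dz": 0.1, "yaw": 0, "hand": 60}
  ]
}}

```text
t: 1.45
position: [0.4027, 0.262, 0.3027]
ee_rot: [-3.137, -0.002, 2.763]
ft_force: [0.3, -0.0, 0.9]
grip_width: 0.75
gripper_force: 0.0
```

Run:
```python
from workcell import env
from h import *
o=env.get_obs(); print(o['t'],np.round(o['position'],4),np.round(o['ee_rot'],4),o['grip_width'])
shift(o,.4045,.262,.257)
p,d,ci=look(env,"wrist","w3")
P,ok=cloud(ci,d)
bands(P,ok,((.073,.083),(.088,.107),(.113,.125)),(.404,.262),.04)
```

```text
1.45 [0.4027 0.262  0.3027] [-3.1375e+00 -2.4000e-03  2.7633e+00] 0.7501977956787624
dx -0.0017 dy 0.0006 dz 0.0457 
0.073 0.083 966 (array([402.1, 260.9]), array([38.3, 29.9]), -11.2) [0.3912 0.2631 0.0777]
0.088 0.107 427 (array([398.1, 264.9]), array([26., 12.]), 64.6) [0.3952 0.2653 0.0976]
0.113 0.125 914 (array([404.2, 261.8]), array([20.4, 20. ]), -73.2) [0.4028 0.2625 0.1176]
```

>>> {"op": "apply_moves", "data": {
  "plan": [
    {"dx": -0.001, "dy": 0.0005, "dz": 0.025, "yaw": 0, "hand": 60},
    {"dx": -0.001, "dy": 0.0005, "dz": 0.045, "yaw": 0, "hand": 60},
    {"dx": -0.001, "dy": 0.0005, "dz": 0.045, "yaw": 0, "hand": 60},
    {"dx": -0.001, "dy": 0.0005, "dz": 0.045, "yaw": 0, "hand": 20},
    {"dx": -0.001, "dy": 0.0005, "dz": 0.045, "yaw": 0, "hand": 0}
  ],
  "grip_force": 40
}}

```text
t: 1.92
position: [0.4054, 0.263, 0.2614]
ee_rot: [3.139, 0.001, 2.763]
ft_force: [0.8, -0.1, 0.5]
grip_width: 0.33
gripper_force: 0.2
```

>>> {"op": "apply_moves", "data": {
  "plan": [
    {"dx": 0, "dy": 0, "dz": 0, "yaw": 0, "hand": 0},
    {"dx": 0, "dy": 0, "dz": 0, "yaw": 0, "hand": 0},
    {"dx": 0, "dy": 0, "dz": 0, "yaw": 0, "hand": 0}
  ]
}}

```text
t: 2.17
position: [0.4055, 0.2627, 0.2614]
ee_rot: [3.139, 0.001, 2.763]
ft_force: [-1.7, -1.8, 8.0]
grip_width: 0.291
gripper_force: 39.6
```

>>> {"op": "apply_moves", "data": {
  "plan": [
    {"dx": 0, "dy": 0, "dz": -0.015, "yaw": 0, "hand": 0},
    {"dx": 0, "dy": 0, "dz": -0.035, "yaw": 0, "hand": 0},
    {"dx": -0.012, "dy": -0.012, "dz": -0.05, "yaw": 0, "hand": 0},
    {"dx": -0.036, "dy": -0.036, "dz": -0.05, "yaw": 0, "hand": 0},
    {"dx": -0.064, "dy": -0.064, "dz": -0.05, "yaw": 0, "hand": 0}
  ]
}}

```text
t: 2.58
position: [0.4409, 0.1807, 0.3117]
ee_rot: [3.137, 0.002, 2.768]
ft_force: [1.2, -0.7, -0.9]
grip_width: 0.288
gripper_force: 39.5
```

>>> {"op": "apply_moves", "data": {
  "plan": [
    {"dx": -0.028, "dy": -0.028, "dz": 0, "yaw": 0, "hand": 0},
    {"dx": -0.056, "dy": -0.056, "dz": 0, "yaw": 0, "hand": 0},
    {"dx": -0.084, "dy": -0.083, "dz": 0, "yaw": 0, "hand": 0},
    {"dx": -0.112, "dy": -0.11, "dz": 0, "yaw": 0, "hand": 0},
    {"dx": -0.14, "dy": -0.137, "dz": 0, "yaw": 0, "hand": 0}
  ]
}}

```text
t: 3.0
position: [0.5206, -0.0016, 0.3107]
ee_rot: [3.141, 0.001, 2.763]
ft_force: [1.3, 1.2, -1.3]
grip_width: 0.286
gripper_force: 39.5
```

>>> {"op": "apply_moves", "data": {
  "plan": [
    {"dx": -0.028, "dy": -0.028, "dz": 0, "yaw": 0, "hand": 0},
    {"dx": -0.056, "dy": -0.055, "dz": 0, "yaw": 0, "hand": 0},
    {"dx": -0.084, "dy": -0.082, "dz": 0, "yaw": 0, "hand": 0},
    {"dx": -0.11, "dy": -0.107, "dz": 0, "yaw": 0, "hand": 0},
    {"dx": -0.129, "dy": -0.127, "dz": 0.02, "yaw": 0, "hand": 0}
  ]
}}

```text
t: 3.42
position: [0.5954, -0.1695, 0.294]
ee_rot: [3.141, 0.009, 2.761]
ft_force: [0.5, -0.4, -1.0]
grip_width: 0.285
gripper_force: 39.5
```

Run:
```python
from workcell import env
from h import *
o=env.get_obs(); print(o['t'],np.round(o['position'],4),np.round(o['ee_rot'],4),o['grip_width'],np.round(o['q'],2))
p,d,ci=look(env,"wrist","w4")
P,ok=cloud(ci,d)
bands(P,ok,((.0065,.011),),(.594,-.166),.04)
bands(P,ok,((.0065,.011),),(.447,-.238),.05)
shift(o,.594,-.166,.1874)
```

```text
3.4167 [ 0.5954 -0.1695  0.294 ] [3.1411 0.0094 2.7606] 0.28454853147118725 [ 0.08  0.62  0.17  1.72 -0.13  0.81  1.5 ]
0.0065 0.011 969 (array([ 594. , -166.7]), array([50.7, 50.6]), -57.6) [ 0.593  -0.1663  0.0078]
0.0065 0.011 2184 (array([ 446.9, -238.5]), array([66.6, 59.3]), -40.0) [ 0.4472 -0.2374  0.0079]
dx 0.0026 dy 0.0027 dz 0.1066
```

View pics/w4.png

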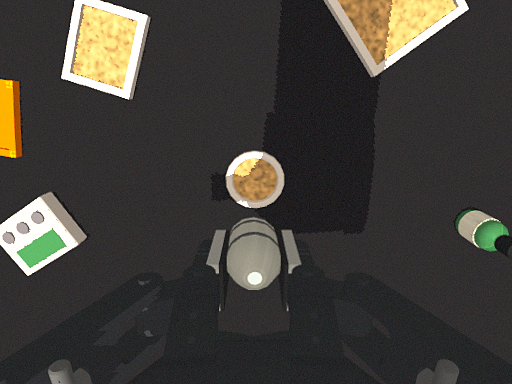

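The objective is held upright between the pads at (255,250) over its round nest (255,180). The oil bottle at (485,230) and the timer at (40,235) are well clear. Lowering.

>>> {"op": "apply_moves", "data": {
  "plan": [
    {"dx": 0.001, "dy": 0.001, "dz": 0.03, "yaw": 0, "hand": 0},
    {"dx": 0.002, "dy": 0.001, "dz": 0.06, "yaw": 0, "hand": 0},
    {"dx": 0.002, "dy": 0.001, "dz": 0.08, "yaw": 0, "hand": 0},
    {"dx": 0.002, "dy": 0.001, "dz": 0.088, "yaw": 0, "hand": 0},
    {"dx": 0.002, "dy": 0.001, "dz": 0.088, "yaw": 0, "hand": 0}
  ]
}}

```text
t: 3.88
position: [0.5906, -0.1634, 0.2003]
ee_rot: [-3.141, -0.003, 2.763]
ft_force: [-0.4, 0.4, -0.6]
grip_width: 0.284
gripper_force: 39.5
```

>>> {"op": "apply_moves", "data": {
  "plan": [
    {"dx": 0, "dy": 0, "dz": 0, "yaw": 0, "hand": 0}
  ]
}}

```text
t: 3.97
position: [0.5918, -0.1638, 0.2026]
ee_rot: [3.141, 0.001, 2.763]
ft_force: [-0.3, 0.1, -0.6]
grip_width: 0.289
gripper_force: 39.5
```

>>> {"op": "apply_moves", "data": {
  "plan": [
    {"dx": -0.003, "dy": -0.002, "dz": 0.006, "yaw": 0, "hand": 0},
    {"dx": -0.003, "dy": -0.002, "dz": 0.01, "yaw": 0, "hand": 0},
    {"dx": -0.003, "dy": -0.002, "dz": 0.0135, "yaw": 0, "hand": 0},
    {"dx": -0.003, "dy": -0.002, "dz": 0.0135, "yaw": 0, "hand": 0}
  ]
}}

```text
t: 4.3
position: [0.5933, -0.1668, 0.1879]
ee_rot: [-3.142, -0.0, 2.763]
ft_force: [0.1, -0.1, -0.9]
grip_width: 0.287
gripper_force: 39.5
```

>>> {"op": "apply_moves", "data": {
  "plan": [
    {"dx": 0, "dy": 0, "dz": 0.001, "yaw": 0, "hand": 0},
    {"dx": 0, "dy": 0, "dz": 0.001, "yaw": 0, "hand": 0}
  ]
}}

```text
t: 4.47
position: [0.5935, -0.1668, 0.1876]
ee_rot: [3.142, 0.0, 2.763]
ft_force: [-1.4, 0.0, 0.7]
grip_width: 0.284
gripper_force: 39.7
```

>>> {"op": "apply_moves", "data": {
  "plan": [
    {"dx": 0, "dy": 0, "dz": 0, "yaw": 0, "hand": 34},
    {"dx": 0, "dy": 0, "dz": 0, "yaw": 0, "hand": 40},
    {"dx": 0, "dy": 0, "dz": 0, "yaw": 0, "hand": 55},
    {"dx": 0, "dy": 0, "dz": 0, "yaw": 0, "hand": 60},
    {"dx": 0, "dy": 0, "dz": -0.02, "yaw": 0, "hand": 60}
  ]
}}

```text
t: 4.88
position: [0.5918, -0.1662, 0.2043]
ee_rot: [-3.141, -0.006, 2.763]
ft_force: [-0.3, 0.8, 0.4]
grip_width: 0.598
gripper_force: 0.0
```

>>> {"op": "apply_moves", "data": {
  "plan": [
    {"dx": 0, "dy": 0, "dz": -0.03, "yaw": 0, "hand": 60},
    {"dx": 0, "dy": 0, "dz": -0.065, "yaw": 0, "hand": 60},
    {"dx": 0, "dy": 0, "dz": -0.1, "yaw": 0, "hand": 60},
    {"dx": 0.02, "dy": 0.02, "dz": -0.11, "yaw": 0, "hand": 60},
    {"dx": 0.048, "dy": 0.047, "dz": -0.12, "yaw": 0, "hand": 60}
  ]
}}

```text
t: 5.3
position: [0.5671, -0.1083, 0.3298]
ee_rot: [-3.141, 0.006, 2.757]
ft_force: [0.7, 1.2, 0.1]
grip_width: 0.601
gripper_force: 0.0
```

Run:
```python
from workcell import env
from h import *
o=env.get_obs(); print(o['t'],np.round(o['position'],4),np.round(o['ee_rot'],4),o['grip_width'])
p,d,ci=look(env,"wrist","w5")
P,ok=cloud(ci,d)
bands(P,ok,((.0065,.011),(.015,.036),(.04,.05)),(.594,-.166),.035)
shift(o,.4022,.261,.30,168.5)
cv2.imwrite("pics/w5c.png",p[100:384,100:400])
```

```text
5.3 [ 0.5671 -0.1083  0.3298] [-3.141   0.0064  2.7569] 0.6006530768270419
0.0065 0.011 575 (array([ 593.5, -166. ]), array([51.2, 49. ]), 39.8) [ 0.5905 -0.1631  0.0079]
0.015 0.036 264 (array([ 591.4, -165. ]), array([26. , 21.8]), 41.8) [ 0.5864 -0.1605  0.0275]
0.04 0.05 283 (array([ 592.3, -165.6]), array([19.7, 17. ]), 25.3) [ 0.5914 -0.1649  0.0438]
dx 0.2914 dy 0.2805 dz 0.0298 yaw -10.5
```

View pics/w5c.png

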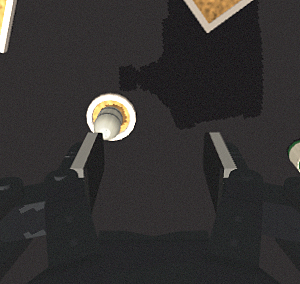

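The objective stands upright in its nest (crop 110,118), about 2 mm off centre. Returning for the cube.

>>> {"op": "apply_moves", "data": {
  "plan": [
    {"dx": 0.028, "dy": 0.028, "dz": 0, "yaw": -2, "hand": 60},
    {"dx": 0.056, "dy": 0.056, "dz": 0, "yaw": -4, "hand": 60},
    {"dx": 0.084, "dy": 0.083, "dz": 0, "yaw": -6, "hand": 60},
    {"dx": 0.112, "dy": 0.11, "dz": 0, "yaw": -8, "hand": 60},
    {"dx": 0.14, "dy": 0.137, "dz": 0, "yaw": -10, "hand": 60}
  ]
}}

```text
t: 5.77
position: [0.4857, 0.0752, 0.3273]
ee_rot: [3.141, 0.0, 2.939]
ft_force: [0.7, 0.5, 0.2]
grip_width: 0.604
gripper_force: 0.0
```

Run:
```python
from workcell import env
from h import *
o=env.get_obs(); print(np.round(o['position'],4),np.round(o['ee_rot'],4))
shift(o,.4022,.261,.28,168.5)
```

```text
[0.4857 0.0752 0.3273] [3.1414e+00 2.0000e-04 2.9393e+00]
dx 0.1191 dy 0.1652 dz 0.0473 yaw -0.1
```

>>> {"op": "apply_moves", "data": {
  "plan": [
    {"dx": 0.023, "dy": 0.032, "dz": 0, "yaw": 0, "hand": 60},
    {"dx": 0.046, "dy": 0.064, "dz": 0, "yaw": 0, "hand": 60},
    {"dx": 0.069, "dy": 0.096, "dz": 0, "yaw": 0, "hand": 60},
    {"dx": 0.092, "dy": 0.128, "dz": 0.01, "yaw": 0, "hand": 60},
    {"dx": 0.114, "dy": 0.158, "dz": 0.03, "yaw": 0, "hand": 60}
  ]
}}

```text
t: 6.18
position: [0.4071, 0.2537, 0.299]
ee_rot: [3.138, 0.003, 2.938]
ft_force: [1.5, 0.2, 0.3]
grip_width: 0.603
gripper_force: 0.0
```

>>> {"op": "apply_moves", "data": {
  "plan": [
    {"dx": 0, "dy": 0, "dz": 0, "yaw": 0, "hand": 60},
    {"dx": 0, "dy": 0, "dz": 0, "yaw": 0, "hand": 60}
  ]
}}

```text
t: 6.35
position: [0.4059, 0.253, 0.2966]
ee_rot: [-3.141, -0.002, 2.943]
ft_force: [0.5, -0.9, -0.7]
grip_width: 0.602
gripper_force: 0.0
```

Run:
```python
from workcell import env
from h import *
o=env.get_obs(); print(np.round(o['position'],4),np.round(o['ee_rot'],4),o['t'])
p,d,ci=look(env,"wrist","w6")
P,ok=cloud(ci,d)
bands(P,ok,((.02,.036),(.045,.055),(.073,.083)),(.404,.262),.08)
shift(o,.4022,.261,.2285,168.5)
```

```text
[0.4059 0.253  0.2966] [-3.1406e+00 -2.0000e-03  2.9428e+00] 6.35
0.02 0.036 3332 (array([407.1, 263.8]), array([92.5, 62.3]), 1.0) [0.3959 0.265  0.0297]
0.045 0.055 1811 (array([402.1, 264.3]), array([57.5, 51.5]), 72.5) [0.3982 0.2675 0.0499]
0.073 0.083 2498 (array([402.4, 261. ]), array([38.8, 29.6]), -11.8) [0.4014 0.261  0.0778]
dx 0.0052 dy 0.0071 dz 0.0681 yaw 0.1
```

>>> {"op": "apply_moves", "data": {
  "plan": [
    {"dx": 0.005, "dy": 0.007, "dz": 0.01, "yaw": 0, "hand": 60},
    {"dx": 0.005, "dy": 0.007, "dz": 0.03, "yaw": 0, "hand": 60},
    {"dx": 0.005, "dy": 0.007, "dz": 0.05, "yaw": 0, "hand": 60},
    {"dx": 0.005, "dy": 0.007, "dz": 0.06, "yaw": 0, "hand": 60},
    {"dx": 0.005, "dy": 0.007, "dz": 0.06, "yaw": 0, "hand": 60}
  ]
}}

```text
t: 6.82
position: [0.4036, 0.2577, 0.2355]
ee_rot: [-3.138, -0.002, 2.936]
ft_force: [0.2, -1.7, -0.1]
grip_width: 0.601
gripper_force: 0.0
```

Run:
```python
from workcell import env
from h import *
o=env.get_obs(); print(np.round(o['position'],4),np.round(o['ee_rot'],4),o['t'])
shift(o,.4023,.261,.2285,168.5)
```

```text
[0.4036 0.2577 0.2355] [-3.1384e+00 -2.3000e-03  2.9355e+00] 6.8167
dx 0.0019 dy 0.0030 dz 0.0070 yaw -0.3
```

>>> {"op": "apply_moves", "data": {
  "plan": [
    {"dx": 0.002, "dy": 0.003, "dz": 0.006, "yaw": 0, "hand": 60},
    {"dx": 0.002, "dy": 0.003, "dz": 0.006, "yaw": 0, "hand": 60},
    {"dx": 0.002, "dy": 0.003, "dz": 0.006, "yaw": 0, "hand": 40},
    {"dx": 0.002, "dy": 0.003, "dz": 0.006, "yaw": 0, "hand": 0},
    {"dx": 0.002, "dy": 0.003, "dz": 0.006, "yaw": 0, "hand": 0}
  ]
}}

```text
t: 7.23
position: [0.4029, 0.2625, 0.2323]
ee_rot: [3.141, 0.001, 2.937]
ft_force: [-0.4, 0.3, 3.9]
grip_width: 0.333
gripper_force: 40.3
```

>>> {"op": "apply_moves", "data": {
  "plan": [
    {"dx": 0, "dy": 0, "dz": 0, "yaw": 0, "hand": 0},
    {"dx": 0, "dy": 0, "dz": 0, "yaw": 0, "hand": 0},
    {"dx": 0, "dy": 0, "dz": 0, "yaw": 0, "hand": 0}
  ]
}}

```text
t: 7.48
position: [0.403, 0.2625, 0.2322]
ee_rot: [3.141, 0.001, 2.937]
ft_force: [-0.4, -0.2, 5.7]
grip_width: 0.346
gripper_force: 40.6
```

>>> {"op": "apply_moves", "data": {
  "plan": [
    {"dx": 0, "dy": 0, "dz": -0.01, "yaw": 0, "hand": 0},
    {"dx": 0, "dy": 0, "dz": -0.03, "yaw": 0, "hand": 0},
    {"dx": -0.005, "dy": -0.015, "dz": -0.05, "yaw": 0, "hand": 0},
    {"dx": -0.018, "dy": -0.048, "dz": -0.05, "yaw": 2, "hand": 0},
    {"dx": -0.03, "dy": -0.085, "dz": -0.05, "yaw": 5, "hand": 0}
  ]
}}

```text
t: 7.9
position: [0.4154, 0.1739, 0.2834]
ee_rot: [3.138, 0.003, 2.853]
ft_force: [1.0, -0.9, -1.7]
grip_width: 0.343
gripper_force: 39.8
```

Run:
```python
from workcell import env
from h import *
o=env.get_obs(); print(np.round(o['position'],4),np.round(o['ee_rot'],4),o['t'],o['grip_width'])
shift(o,.447,-.2383,.28,140)
```

```text
[0.4154 0.1739 0.2834] [3.1376e+00 2.9000e-03 2.8526e+00] 7.9 0.3434444588164912
dx -0.1477 dy -0.3861 dz 0.0034 yaw 23.4
```

>>> {"op": "apply_moves", "data": {
  "plan": [
    {"dx": -0.014, "dy": -0.036, "dz": 0, "yaw": 2, "hand": 0},
    {"dx": -0.028, "dy": -0.072, "dz": 0, "yaw": 4, "hand": 0},
    {"dx": -0.042, "dy": -0.108, "dz": 0, "yaw": 6, "hand": 0},
    {"dx": -0.056, "dy": -0.144, "dz": 0, "yaw": 8, "hand": 0},
    {"dx": -0.07, "dy": -0.18, "dz": 0, "yaw": 11, "hand": 0}
  ]
}}

```text
t: 8.32
position: [0.4298, -0.0213, 0.2822]
ee_rot: [3.141, 0.001, 2.657]
ft_force: [0.9, 0.1, -1.1]
grip_width: 0.345
gripper_force: 39.8
```

Run:
```python
from workcell import env
from h import *
o=env.get_obs(); print(np.round(o['position'],4),np.round(o['ee_rot'],4),o['t'],o['grip_width'])
shift(o,.447,-.2383,.26,140)
```

```text
[ 0.4298 -0.0213  0.2822] [3.1409e+00 6.0000e-04 2.6566e+00] 8.3167 0.34538405263977157
dx -0.1164 dy -0.1839 dz 0.0222 yaw 12.2
```

>>> {"op": "apply_moves", "data": {
  "plan": [
    {"dx": -0.022, "dy": -0.035, "dz": 0, "yaw": 3, "hand": 0},
    {"dx": -0.044, "dy": -0.07, "dz": 0, "yaw": 6, "hand": 0},
    {"dx": -0.066, "dy": -0.105, "dz": 0, "yaw": 9, "hand": 0},
    {"dx": -0.088, "dy": -0.14, "dz": 0, "yaw": 12, "hand": 0},
    {"dx": -0.108, "dy": -0.172, "dz": 0.01, "yaw": 12, "hand": 0}
  ]
}}

```text
t: 8.73
position: [0.4461, -0.2249, 0.2735]
ee_rot: [3.14, 0.004, 2.445]
ft_force: [1.3, -0.5, -0.1]
grip_width: 0.344
gripper_force: 39.8
```

>>> {"op": "apply_moves", "data": {
  "plan": [
    {"dx": 0, "dy": 0, "dz": 0, "yaw": 0, "hand": 0},
    {"dx": 0, "dy": 0, "dz": 0, "yaw": 0, "hand": 0}
  ]
}}

```text
t: 8.9
position: [0.445, -0.2244, 0.2716]
ee_rot: [-3.141, 0.0, 2.444]
ft_force: [-0.5, 0.3, -1.3]
grip_width: 0.341
gripper_force: 39.8
```

Run:
```python
from workcell import env
from h import *
o=env.get_obs(); print(np.round(o['position'],4),np.round(o['ee_rot'],4),o['t'],o['grip_width'])
shift(o,.447,-.2383,.1862,140)
p,d,ci=look(env,"wrist","w7")
P,ok=cloud(ci,d)
bands(P,ok,((.08,.12),),o['position'][:2],.04)
shift(o,.447,-.2383,.1862,140)
```

```text
[ 0.445  -0.2244  0.2716] [-3.1409e+00  2.0000e-04  2.4438e+00] 8.9 0.34070316424619557
dx -0.0105 dy -0.0094 dz 0.0854 yaw 0.0
0.08 0.12 6484 (array([ 444.6, -224. ]), array([56.4, 39.1]), 49.0) [ 0.441  -0.2207  0.1146]
dx -0.0105 dy -0.0094 dz 0.0854 yaw 0.0
```

View pics/w7.png

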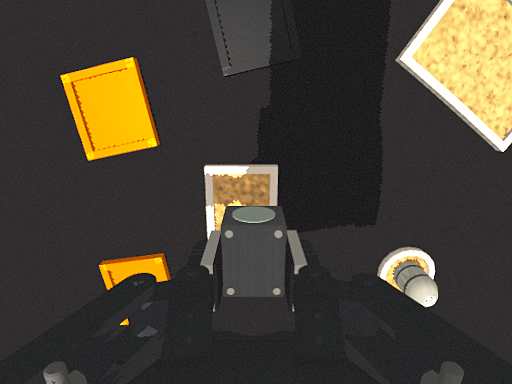

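The cube is held square at (255,255) above its white nest (242,195), and the objective stands in its nest at (410,280). Lowering.

>>> {"op": "apply_moves", "data": {
  "plan": [
    {"dx": -0.01, "dy": -0.009, "dz": 0.01, "yaw": 0, "hand": 0},
    {"dx": -0.01, "dy": -0.009, "dz": 0.035, "yaw": 0, "hand": 0},
    {"dx": -0.01, "dy": -0.009, "dz": 0.06, "yaw": 0, "hand": 0},
    {"dx": -0.01, "dy": -0.009, "dz": 0.074, "yaw": 0, "hand": 0},
    {"dx": -0.01, "dy": -0.009, "dz": 0.074, "yaw": 0, "hand": 0}
  ]
}}

```text
t: 9.37
position: [0.4469, -0.2327, 0.1954]
ee_rot: [-3.141, -0.005, 2.452]
ft_force: [-1.1, 1.1, -0.1]
grip_width: 0.344
gripper_force: 39.9
```

Run:
```python
from workcell import env
from h import *
o=env.get_obs(); print(np.round(o['position'],4),np.round(o['ee_rot'],4),o['t'],o['grip_width'])
shift(o,.447,-.2383,.1862,140)
```

```text
[ 0.4469 -0.2327  0.1954] [-3.1413 -0.0054  2.4517] 9.3667 0.343512346793444
dx -0.0037 dy -0.0042 dz 0.0092 yaw 0.5
```

>>> {"op": "apply_moves", "data": {
  "plan": [
    {"dx": -0.003, "dy": -0.004, "dz": 0, "yaw": 0, "hand": 0},
    {"dx": -0.003, "dy": -0.004, "dz": 0.004, "yaw": 0, "hand": 0},
    {"dx": -0.003, "dy": -0.004, "dz": 0.008, "yaw": 0, "hand": 0},
    {"dx": -0.003, "dy": -0.004, "dz": 0.009, "yaw": 0, "hand": 0},
    {"dx": -0.003, "dy": -0.004, "dz": 0.009, "yaw": 0, "hand": 0}
  ]
}}

```text
t: 9.78
position: [0.4475, -0.2402, 0.1887]
ee_rot: [3.141, 0.0, 2.449]
ft_force: [0.2, -0.2, -1.6]
grip_width: 0.341
gripper_force: 39.9
```

>>> {"op": "apply_moves", "data": {
  "plan": [
    {"dx": 0.001, "dy": 0.001, "dz": 0.0015, "yaw": 0, "hand": 0},
    {"dx": 0.001, "dy": 0.001, "dz": 0.003, "yaw": 0, "hand": 0},
    {"dx": 0.001, "dy": 0.001, "dz": 0.003, "yaw": 0, "hand": 0}
  ]
}}

```text
t: 10.03
position: [0.4475, -0.2388, 0.1863]
ee_rot: [3.141, 0.0, 2.449]
ft_force: [-3.2, 1.9, 10.3]
grip_width: 0.342
gripper_force: 41.2
```

Contact. Releasing, rising, and turning back toward the pile.

>>> {"op": "apply_moves", "data": {
  "plan": [
    {"dx": 0.001, "dy": 0.001, "dz": -0.001, "yaw": 0, "hand": 40},
    {"dx": 0.001, "dy": 0.001, "dz": -0.001, "yaw": 0, "hand": 50},
    {"dx": 0.001, "dy": 0.001, "dz": -0.001, "yaw": 0, "hand": 70},
    {"dx": 0.001, "dy": 0.001, "dz": -0.001, "yaw": 0, "hand": 70},
    {"dx": 0.001, "dy": 0.001, "dz": -0.015, "yaw": 0, "hand": 70}
  ]
}}

```text
t: 10.45
position: [0.4462, -0.237, 0.1989]
ee_rot: [-3.14, -0.004, 2.449]
ft_force: [0.4, -0.4, 1.0]
grip_width: 0.703
gripper_force: 0.0
```

>>> {"op": "apply_moves", "data": {
  "plan": [
    {"dx": 0, "dy": 0, "dz": -0.03, "yaw": 0, "hand": 70},
    {"dx": 0, "dy": 0, "dz": -0.06, "yaw": 0, "hand": 80},
    {"dx": 0.01, "dy": 0.012, "dz": -0.08, "yaw": 0, "hand": 90},
    {"dx": 0.03, "dy": 0.036, "dz": -0.09, "yaw": 0, "hand": 100},
    {"dx": 0.05, "dy": 0.06, "dz": -0.1, "yaw": 0, "hand": 100}
  ]
}}

```text
t: 10.87
position: [0.447, -0.1595, 0.3017]
ee_rot: [3.141, 0.002, 2.446]
ft_force: [1.1, 0.4, -0.2]
grip_width: 0.998
gripper_force: 0.0
```

Run:
```python
from workcell import env
from h import *
o=env.get_obs(); print(np.round(o['position'],4),np.round(o['ee_rot'],4),o['t'],o['grip_width'])
p,d,ci=look(env,"wrist","w8")
P,ok=cloud(ci,d)
bands(P,ok,((.0065,.011),(.027,.037)),(.447,-.238),.05)
shift(o,.4035,.264,.28)
```

```text
[ 0.447  -0.1595  0.3017] [3.1410e+00 2.1000e-03 2.4457e+00] 10.8667 0.9984806277308002
0.0065 0.011 1203 (array([ 446.7, -238.5]), array([66.4, 59.1]), -39.7) [ 0.442  -0.2304  0.0079]
0.027 0.037 1392 (array([ 447.5, -238.2]), array([38.5, 30.6]), -39.3) [ 0.4468 -0.2368  0.0316]
dx 0.3049 dy 0.2972 dz 0.0217
```

>>> {"op": "apply_moves", "data": {
  "plan": [
    {"dx": 0.028, "dy": 0.027, "dz": 0, "yaw": 0, "hand": 100},
    {"dx": 0.056, "dy": 0.055, "dz": 0, "yaw": 0, "hand": 100},
    {"dx": 0.084, "dy": 0.082, "dz": 0, "yaw": 0, "hand": 100},
    {"dx": 0.112, "dy": 0.11, "dz": 0, "yaw": 0, "hand": 100},
    {"dx": 0.14, "dy": 0.137, "dz": 0, "yaw": 0, "hand": 100}
  ]
}}

```text
t: 11.33
position: [0.4263, 0.0371, 0.3005]
ee_rot: [3.141, 0.0, 2.449]
ft_force: [1.6, -0.0, -0.1]
grip_width: 1.001
gripper_force: 0.0
```

>>> {"op": "apply_moves", "data": {
  "plan": [
    {"dx": 0.028, "dy": 0.027, "dz": 0, "yaw": 0, "hand": 100},
    {"dx": 0.056, "dy": 0.055, "dz": 0, "yaw": 0, "hand": 100},
    {"dx": 0.084, "dy": 0.082, "dz": 0, "yaw": 0, "hand": 100},
    {"dx": 0.112, "dy": 0.11, "dz": 0, "yaw": 0, "hand": 100},
    {"dx": 0.14, "dy": 0.137, "dz": 0.01, "yaw": 0, "hand": 100}
  ]
}}

```text
t: 11.75
position: [0.4068, 0.2325, 0.2916]
ee_rot: [3.138, 0.001, 2.449]
ft_force: [1.9, 1.1, 0.2]
grip_width: 1.002
gripper_force: 0.0
```

>>> {"op": "apply_moves", "data": {
  "plan": [
    {"dx": 0.015, "dy": 0.012, "dz": 0.015, "yaw": 0, "hand": 100},
    {"dx": 0.015, "dy": 0.012, "dz": 0.015, "yaw": 0, "hand": 100},
    {"dx": 0.015, "dy": 0.012, "dz": 0.015, "yaw": 0, "hand": 100}
  ]
}}

```text
t: 12.0
position: [0.4021, 0.2496, 0.2746]
ee_rot: [-3.14, -0.0, 2.451]
ft_force: [-0.4, -0.2, 0.4]
grip_width: 1.003
gripper_force: 0.0
```

Run:
```python
from workcell import env
from h import *
o=env.get_obs(); print(np.round(o['position'],4),np.round(o['ee_rot'],4),o['t'],o['grip_width'])
p,d,ci=look(env,"wrist","w9")
P,ok=cloud(ci,d)
bands(P,ok,((.02,.036),(.045,.055)),(.404,.262),.08)
shift(o,.4035,.264,.205)
```

```text
[0.4021 0.2496 0.2746] [-3.1395e+00 -4.0000e-04  2.4514e+00] 12.0 1.0031412630536605
0.02 0.036 4246 (array([407.2, 263.6]), array([92.2, 62.7]), 1.1) [0.3995 0.2678 0.0296]
0.045 0.055 5373 (array([405. , 263.4]), array([57.3, 57.2]), 16.1) [0.404  0.2641 0.0499]
dx 0.0080 dy 0.0120 dz 0.0696
```

>>> {"op": "apply_moves", "data": {
  "plan": [
    {"dx": 0.0065, "dy": 0.0125, "dz": 0.01, "yaw": 0, "hand": 100},
    {"dx": 0.0065, "dy": 0.0125, "dz": 0.035, "yaw": 0, "hand": 100},
    {"dx": 0.0065, "dy": 0.0125, "dz": 0.055, "yaw": 0, "hand": 100},
    {"dx": 0.0065, "dy": 0.0125, "dz": 0.06, "yaw": 0, "hand": 100},
    {"dx": 0.0065, "dy": 0.0125, "dz": 0.06, "yaw": 0, "hand": 100}
  ]
}}

```text
t: 12.47
position: [0.4058, 0.261, 0.2148]
ee_rot: [-3.139, 0.0, 2.446]
ft_force: [-0.5, 1.1, -0.0]
grip_width: 0.997
gripper_force: 0.0
```

Run:
```python
from workcell import env
from h import *
o=env.get_obs(); print(np.round(o['position'],4),np.round(o['ee_rot'],4),o['t'],o['grip_width'])
shift(o,.405,.2634,.205)
```

```text
[0.4058 0.261  0.2148] [-3.1387e+00  1.0000e-04  2.4462e+00] 12.4667 0.9970303852285416
dx 0.0022 dy 0.0013 dz 0.0098
```

>>> {"op": "apply_moves", "data": {
  "plan": [
    {"dx": 0.002, "dy": 0.001, "dz": 0.01, "yaw": 0, "hand": 100},
    {"dx": 0.002, "dy": 0.001, "dz": 0.01, "yaw": 0, "hand": 100},
    {"dx": 0.002, "dy": 0.001, "dz": 0.01, "yaw": 0, "hand": 80},
    {"dx": 0.002, "dy": 0.001, "dz": 0.01, "yaw": 0, "hand": 60},
    {"dx": 0.002, "dy": 0.001, "dz": 0.01, "yaw": 0, "hand": 40}
  ]
}}

```text
t: 12.88
position: [0.4051, 0.2649, 0.2065]
ee_rot: [3.141, 0.0, 2.449]
ft_force: [-2.5, -2.4, 7.9]
grip_width: 0.662
gripper_force: 41.0
```

>>> {"op": "apply_moves", "data": {
  "plan": [
    {"dx": 0, "dy": 0, "dz": 0, "yaw": 0, "hand": 0},
    {"dx": 0, "dy": 0, "dz": 0, "yaw": 0, "hand": 0},
    {"dx": 0, "dy": 0, "dz": 0, "yaw": 0, "hand": 0}
  ]
}}

```text
t: 13.13
position: [0.405, 0.2649, 0.2065]
ee_rot: [3.141, 0.0, 2.449]
ft_force: [-1.9, -1.6, 8.8]
grip_width: 0.663
gripper_force: 41.0
```

>>> {"op": "apply_moves", "data": {
  "plan": [
    {"dx": 0, "dy": 0, "dz": -0.01, "yaw": 0, "hand": 0},
    {"dx": 0, "dy": 0, "dz": -0.035, "yaw": 0, "hand": 0},
    {"dx": -0.01, "dy": 0.002, "dz": -0.06, "yaw": 0, "hand": 0},
    {"dx": -0.04, "dy": 0.008, "dz": -0.065, "yaw": 0, "hand": 0},
    {"dx": -0.078, "dy": 0.016, "dz": -0.065, "yaw": 0, "hand": 0}
  ]
}}

```text
t: 13.55
position: [0.4748, 0.2292, 0.2735]
ee_rot: [3.138, -0.0, 2.454]
ft_force: [1.2, 0.6, -0.8]
grip_width: 0.655
gripper_force: 42.9
```

>>> {"op": "apply_moves", "data": {
  "plan": [
    {"dx": -0.035, "dy": 0.007, "dz": 0, "yaw": 0, "hand": 0},
    {"dx": -0.07, "dy": 0.014, "dz": 0, "yaw": 0, "hand": 0},
    {"dx": -0.105, "dy": 0.021, "dz": 0, "yaw": 0, "hand": 0},
    {"dx": -0.135, "dy": 0.028, "dz": 0, "yaw": 0, "hand": 0},
    {"dx": -0.155, "dy": 0.032, "dz": 0, "yaw": 0, "hand": 0}
  ]
}}

```text
t: 13.97
position: [0.6174, 0.1504, 0.2718]
ee_rot: [3.14, 0.003, 2.446]
ft_force: [-0.4, 1.2, 0.3]
grip_width: 0.663
gripper_force: 42.9
```

>>> {"op": "apply_moves", "data": {
  "plan": [
    {"dx": 0, "dy": 0, "dz": 0, "yaw": 0, "hand": 0},
    {"dx": 0, "dy": 0, "dz": 0, "yaw": 0, "hand": 0}
  ]
}}

```text
t: 14.13
position: [0.6153, 0.1519, 0.2711]
ee_rot: [3.141, 0.001, 2.446]
ft_force: [-0.5, -0.2, -1.3]
grip_width: 0.655
gripper_force: 42.9
```

Run:
```python
from workcell import env
from h import *
o=env.get_obs(); print(np.round(o['position'],4),np.round(o['ee_rot'],4),o['t'],o['grip_width'])
p,d,ci=look(env,"wrist","w10")
P,ok=cloud(ci,d)
bands(P,ok,((.0065,.011),),(.622,.15),.055)
bands(P,ok,((.02,.036),),(.407,.263),.08)
shift(o,.622,.1495,.1805)
```

```text
[0.6153 0.1519 0.2711] [3.1414e+00 7.0000e-04 2.4465e+00] 14.1333 0.6548267311676682
0.0065 0.011 1252 (array([610.9, 157.6]), array([85.2, 56.5]), 48.8) [0.6059 0.1624 0.0078]
dx -0.0066 dy 0.0025 dz 0.0906
```

View pics/w10.png

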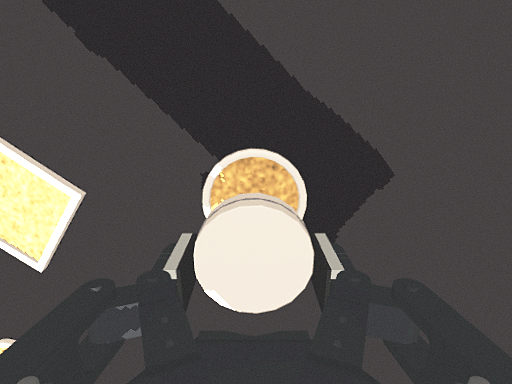

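The dish is held centred at (253,252) over its round nest (255,195). Lowering.

>>> {"op": "apply_moves", "data": {
  "plan": [
    {"dx": -0.007, "dy": 0.002, "dz": 0.02, "yaw": 0, "hand": 0},
    {"dx": -0.007, "dy": 0.002, "dz": 0.05, "yaw": 0, "hand": 0},
    {"dx": -0.007, "dy": 0.002, "dz": 0.07, "yaw": 0, "hand": 0},
    {"dx": -0.007, "dy": 0.002, "dz": 0.078, "yaw": 0, "hand": 0},
    {"dx": -0.007, "dy": 0.002, "dz": 0.078, "yaw": 0, "hand": 0}
  ]
}}

```text
t: 14.6
position: [0.6195, 0.151, 0.1908]
ee_rot: [-3.138, -0.003, 2.45]
ft_force: [-0.3, 0.5, -1.2]
grip_width: 0.658
gripper_force: 42.9
```

Run:
```python
from workcell import env
from h import *
o=env.get_obs(); print(np.round(o['position'],4),np.round(o['ee_rot'],4),o['t'],o['grip_width'])
shift(o,.622,.149,.1805)
```

```text
[0.6195 0.151  0.1908] [-3.1383e+00 -3.1000e-03  2.4504e+00] 14.6 0.6582233982832305
dx -0.0032 dy 0.0001 dz 0.0103
```

>>> {"op": "apply_moves", "data": {
  "plan": [
    {"dx": -0.003, "dy": 0, "dz": 0.003, "yaw": 0, "hand": 0},
    {"dx": -0.003, "dy": 0, "dz": 0.007, "yaw": 0, "hand": 0},
    {"dx": -0.003, "dy": 0, "dz": 0.01, "yaw": 0, "hand": 0},
    {"dx": -0.003, "dy": 0, "dz": 0.01, "yaw": 0, "hand": 0}
  ]
}}

```text
t: 14.93
position: [0.6238, 0.1482, 0.1828]
ee_rot: [3.141, 0.0, 2.449]
ft_force: [-0.1, -0.0, -0.8]
grip_width: 0.659
gripper_force: 42.9
```

>>> {"op": "apply_moves", "data": {
  "plan": [
    {"dx": 0.001, "dy": 0, "dz": 0.001, "yaw": 0, "hand": 0},
    {"dx": 0.001, "dy": 0, "dz": 0.0025, "yaw": 0, "hand": 0},
    {"dx": 0.001, "dy": 0, "dz": 0.0025, "yaw": 0, "hand": 0}
  ]
}}

```text
t: 15.18
position: [0.6231, 0.149, 0.1806]
ee_rot: [3.141, 0.0, 2.449]
ft_force: [-1.3, 0.4, 4.1]
grip_width: 0.657
gripper_force: 43.4
```

>>> {"op": "apply_moves", "data": {
  "plan": [
    {"dx": 0.001, "dy": 0, "dz": 0, "yaw": 0, "hand": 75},
    {"dx": 0.001, "dy": 0, "dz": 0, "yaw": 0, "hand": 85},
    {"dx": 0.001, "dy": 0, "dz": 0, "yaw": 0, "hand": 100},
    {"dx": 0.001, "dy": 0, "dz": 0, "yaw": 0, "hand": 100},
    {"dx": 0.001, "dy": 0, "dz": -0.015, "yaw": 0, "hand": 100}
  ]
}}

```text
t: 15.6
position: [0.6207, 0.1491, 0.1928]
ee_rot: [-3.137, -0.003, 2.449]
ft_force: [-0.8, 0.4, -0.0]
grip_width: 1.001
gripper_force: 0.0
```

>>> {"op": "apply_moves", "data": {
  "plan": [
    {"dx": 0, "dy": 0, "dz": -0.03, "yaw": 0, "hand": 100},
    {"dx": 0, "dy": 0, "dz": -0.06, "yaw": 0, "hand": 100},
    {"dx": 0.02, "dy": -0.004, "dz": -0.08, "yaw": -7, "hand": 100},
    {"dx": 0.05, "dy": -0.01, "dz": -0.09, "yaw": -14, "hand": 100},
    {"dx": 0.08, "dy": -0.016, "dz": -0.09, "yaw": -21, "hand": 100}
  ]
}}

```text
t: 16.02
position: [0.5513, 0.1883, 0.289]
ee_rot: [3.138, 0.006, 2.819]
ft_force: [1.2, 0.8, -0.3]
grip_width: 0.996
gripper_force: 0.0
```

Run:
```python
from workcell import env
from h import *
o=env.get_obs(); print(np.round(o['position'],4),np.round(o['ee_rot'],4),o['t'],o['grip_width'])
p,d,ci=look(env,"wrist","w11")
P,ok=cloud(ci,d)
bands(P,ok,((.0065,.011),(.02,.027)),(.622,.15),.055)
shift(o,.4072,.2637,.27,181.1)
```

```text
[0.5513 0.1883 0.289 ] [3.1379 0.0057 2.8191] 16.0167 0.9959906701389186
0.0065 0.011 1225 (array([619.5, 149.2]), array([85.7, 80.8]), 74.0) [0.6095 0.1527 0.0079]
0.02 0.027 2893 (array([624. , 149.2]), array([57.8, 57.7]), -89.0) [0.6225 0.1495 0.0238]
dx 0.1606 dy 0.0259 dz 0.0190 yaw -19.6
```

>>> {"op": "apply_moves", "data": {
  "plan": [
    {"dx": 0.035, "dy": 0.006, "dz": 0, "yaw": -6, "hand": 100},
    {"dx": 0.07, "dy": 0.011, "dz": 0, "yaw": -12, "hand": 100},
    {"dx": 0.105, "dy": 0.017, "dz": 0, "yaw": -19.5, "hand": 100},
    {"dx": 0.135, "dy": 0.022, "dz": 0, "yaw": -19.5, "hand": 100},
    {"dx": 0.155, "dy": 0.025, "dz": 0.01, "yaw": -19.5, "hand": 100}
  ]
}}

```text
t: 16.48
position: [0.4097, 0.2633, 0.277]
ee_rot: [3.139, 0.002, -3.125]
ft_force: [0.5, 0.2, 0.2]
grip_width: 1.001
gripper_force: 0.0
```

>>> {"op": "apply_moves", "data": {
  "plan": [
    {"dx": 0, "dy": 0, "dz": 0, "yaw": 0, "hand": 100},
    {"dx": 0, "dy": 0, "dz": 0, "yaw": 0, "hand": 100}
  ]
}}

```text
t: 16.65
position: [0.4109, 0.262, 0.2754]
ee_rot: [-3.141, -0.0, -3.126]
ft_force: [1.3, -1.0, 0.0]
grip_width: 0.998
gripper_force: 0.0
```

Run:
```python
from workcell import env
from h import *
o=env.get_obs(); print(np.round(o['position'],4),np.round(o['ee_rot'],4),o['t'],o['grip_width'],o['q'][6])
p,d,ci=look(env,"wrist","w12")
P,ok=cloud(ci,d)
bands(P,ok,((.024,.036),),(.407,.264),.08)
shift(o,.4072,.2637,.176,181.1)
```

```text
[0.4109 0.262  0.2754] [-3.1414e+00 -1.0000e-04 -3.1259e+00] 16.65 0.9976681243352133 0.8831560894501784
0.024 0.036 9528 (array([407. , 263.8]), array([92.1, 62.2]), 1.3) [0.4046 0.2637 0.0299]
dx 0.0037 dy 0.0017 dz 0.0994 yaw -360.2
```

View pics/w12.png

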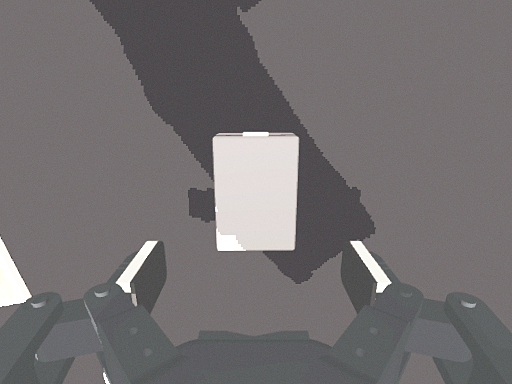

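The box at (256,190) lies square between the open pads, with its clasp at the upper edge. Lowering to grasp.

>>> {"op": "apply_moves", "data": {
  "plan": [
    {"dx": 0.003, "dy": 0.002, "dz": 0.02, "yaw": 0, "hand": 100},
    {"dx": 0.003, "dy": 0.002, "dz": 0.05, "yaw": 0, "hand": 100},
    {"dx": 0.003, "dy": 0.002, "dz": 0.075, "yaw": 0, "hand": 100},
    {"dx": 0.003, "dy": 0.002, "dz": 0.09, "yaw": 0, "hand": 100},
    {"dx": 0.003, "dy": 0.002, "dz": 0.09, "yaw": 0, "hand": 100}
  ]
}}

```text
t: 17.12
position: [0.409, 0.2621, 0.1828]
ee_rot: [-3.138, -0.003, -3.13]
ft_force: [-0.6, -0.4, -0.0]
grip_width: 0.997
gripper_force: 0.0
```

Run:
```python
from workcell import env
from h import *
o=env.get_obs(); print(np.round(o['position'],4),np.round(o['ee_rot'],4),o['t'],o['grip_width'])
shift(o,.408,.2638,.176,-178.8)
```

```text
[0.409  0.2621 0.1828] [-3.1385e+00 -2.6000e-03 -3.1300e+00] 17.1167 0.9972846138430804
dx 0.0009 dy 0.0017 dz 0.0068 yaw -0.5
```

>>> {"op": "apply_moves", "data": {
  "plan": [
    {"dx": 0.001, "dy": 0.0015, "dz": 0.007, "yaw": 0, "hand": 100},
    {"dx": 0.001, "dy": 0.0015, "dz": 0.007, "yaw": 0, "hand": 90},
    {"dx": 0.001, "dy": 0.0015, "dz": 0.007, "yaw": 0, "hand": 70},
    {"dx": 0.001, "dy": 0.0015, "dz": 0.007, "yaw": 0, "hand": 50},
    {"dx": 0.001, "dy": 0.0015, "dz": 0.007, "yaw": 0, "hand": 20}
  ],
  "grip_force": 60
}}

```text
t: 17.53
position: [0.4082, 0.2651, 0.1792]
ee_rot: [3.141, 0.002, -3.128]
ft_force: [-0.5, -0.7, 6.2]
grip_width: 0.707
gripper_force: 66.1
```

>>> {"op": "apply_moves", "data": {
  "plan": [
    {"dx": 0, "dy": 0, "dz": 0, "yaw": 0, "hand": 0},
    {"dx": 0, "dy": 0, "dz": 0, "yaw": 0, "hand": 0},
    {"dx": 0, "dy": 0, "dz": 0, "yaw": 0, "hand": 0}
  ]
}}

```text
t: 17.78
position: [0.4082, 0.2651, 0.1792]
ee_rot: [3.141, 0.002, -3.128]
ft_force: [0.0, -1.4, 6.3]
grip_width: 0.711
gripper_force: 66.1
```

>>> {"op": "apply_moves", "data": {
  "plan": [
    {"dx": 0, "dy": 0, "dz": -0.01, "yaw": 0, "hand": 0},
    {"dx": 0, "dy": 0, "dz": -0.035, "yaw": 0, "hand": 0},
    {"dx": -0.004, "dy": -0.015, "dz": -0.06, "yaw": 0, "hand": 0},
    {"dx": -0.012, "dy": -0.048, "dz": -0.07, "yaw": -3, "hand": 0},
    {"dx": -0.021, "dy": -0.085, "dz": -0.07, "yaw": -6, "hand": 0}
  ]
}}

```text
t: 18.2
position: [0.4307, 0.1818, 0.2514]
ee_rot: [3.139, 0.006, -3.016]
ft_force: [1.8, -0.6, -1.6]
grip_width: 0.708
gripper_force: 65.9
```

Run:
```python
from workcell import env
from h import *
o=env.get_obs(); print(np.round(o['position'],4),np.round(o['ee_rot'],4),o['t'],o['grip_width'])
shift(o,.481,-.0165,.25,-165.1)
```

```text
[0.4307 0.1818 0.2514] [ 3.1386  0.0063 -3.016 ] 18.2 0.7078488167569981
dx -0.0251 dy -0.2031 dz 0.0014 yaw -7.7
```

>>> {"op": "apply_moves", "data": {
  "plan": [
    {"dx": -0.005, "dy": -0.04, "dz": 0, "yaw": -2, "hand": 0},
    {"dx": -0.01, "dy": -0.08, "dz": 0, "yaw": -4, "hand": 0},
    {"dx": -0.015, "dy": -0.12, "dz": 0, "yaw": -6, "hand": 0},
    {"dx": -0.019, "dy": -0.155, "dz": 0, "yaw": -7, "hand": 0},
    {"dx": -0.023, "dy": -0.185, "dz": 0, "yaw": -7, "hand": 0}
  ]
}}

```text
t: 18.62
position: [0.4746, -0.0038, 0.249]
ee_rot: [-3.141, 0.001, -2.902]
ft_force: [0.6, 0.8, -1.2]
grip_width: 0.709
gripper_force: 65.8
```

>>> {"op": "apply_moves", "data": {
  "plan": [
    {"dx": 0, "dy": -0.008, "dz": 0, "yaw": 0, "hand": 0},
    {"dx": 0, "dy": -0.008, "dz": 0, "yaw": 0, "hand": 0}
  ]
}}

```text
t: 18.78
position: [0.4768, -0.0115, 0.2488]
ee_rot: [-3.14, 0.001, -2.907]
ft_force: [-0.0, -0.3, -1.1]
grip_width: 0.713
gripper_force: 65.8
```

Run:
```python
from workcell import env
from h import *
o=env.get_obs(); print(np.round(o['position'],4),np.round(o['ee_rot'],4),o['t'],o['grip_width'])
p,d,ci=look(env,"wrist","w13")
P,ok=cloud(ci,d)
bands(P,ok,((.0065,.011),),(.481,-.0165),.09)
bands(P,ok,((.085,.115),),o['position'][:2],.065)
p2,d2,c2=look(env,"top","t13")
shift(o,.481,-.0165,.1832,-165.1)
```

```text
[ 0.4768 -0.0115  0.2488] [-3.1400e+00  1.0000e-03 -2.9066e+00] 18.7833 0.7132835589794669
0.0065 0.011 1641 (array([435.8, -28.9]), array([90.1, 27.6]), -74.4) [ 0.4298 -0.0316  0.0079]
0.085 0.115 25938 (array([473.5, -12.8]), array([88.7, 88.2]), -77.2) [ 0.4671 -0.0144  0.0996]
dx -0.0029 dy -0.0058 dz 0.0656 yaw -1.4
```

View pics/w13.png

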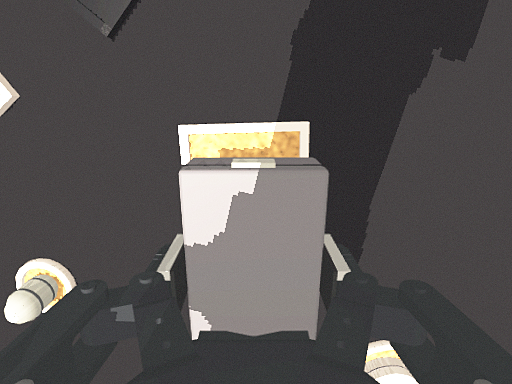

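The slide box is held level at (253,245), aligned with its nest (245,145). Lowering with a small correction.

>>> {"op": "apply_moves", "data": {
  "plan": [
    {"dx": -0.001, "dy": -0.003, "dz": 0.01, "yaw": -1.8, "hand": 0},
    {"dx": -0.002, "dy": -0.0055, "dz": 0.03, "yaw": -1.8, "hand": 0},
    {"dx": -0.002, "dy": -0.0055, "dz": 0.047, "yaw": -1.8, "hand": 0},
    {"dx": -0.002, "dy": -0.0055, "dz": 0.054, "yaw": -1.8, "hand": 0},
    {"dx": -0.002, "dy": -0.0055, "dz": 0.054, "yaw": -1.8, "hand": 0}
  ]
}}

```text
t: 19.3
position: [0.4787, -0.0114, 0.1929]
ee_rot: [3.14, -0.003, -2.866]
ft_force: [0.3, -1.1, -1.3]
grip_width: 0.713
gripper_force: 65.8
```

Run:
```python
from workcell import env
from h import *
o=env.get_obs(); print(np.round(o['position'],4),np.round(o['ee_rot'],4),o['t'],o['grip_width'])
shift(o,.480,-.0165,.1832,-164.7)
```

```text
[ 0.4787 -0.0114  0.1929] [ 3.1401e+00 -2.9000e-03 -2.8663e+00] 19.3 0.7133529469390335
dx 0.0001 dy -0.0053 dz 0.0097 yaw 0.5
```

>>> {"op": "apply_moves", "data": {
  "plan": [
    {"dx": 0, "dy": -0.004, "dz": 0, "yaw": 0.3, "hand": 0},
    {"dx": 0, "dy": -0.004, "dz": 0.001, "yaw": 0.3, "hand": 0},
    {"dx": 0, "dy": -0.004, "dz": 0.001, "yaw": 0.3, "hand": 0}
  ]
}}

```text
t: 19.55
position: [0.4812, -0.0171, 0.1938]
ee_rot: [-3.141, 0.002, -2.875]
ft_force: [0.5, -0.4, -1.9]
grip_width: 0.708
gripper_force: 65.8
```

>>> {"op": "apply_moves", "data": {
  "plan": [
    {"dx": 0.001, "dy": 0, "dz": 0.004, "yaw": 0, "hand": 0},
    {"dx": 0.001, "dy": 0, "dz": 0.007, "yaw": 0, "hand": 0},
    {"dx": 0.001, "dy": 0, "dz": 0.009, "yaw": 0, "hand": 0},
    {"dx": 0.001, "dy": 0, "dz": 0.009, "yaw": 0, "hand": 0}
  ]
}}

```text
t: 19.88
position: [0.4795, -0.0174, 0.1836]
ee_rot: [3.141, -0.001, -2.875]
ft_force: [-0.3, -0.0, -2.3]
grip_width: 0.713
gripper_force: 65.8
```

>>> {"op": "apply_moves", "data": {
  "plan": [
    {"dx": 0, "dy": 0, "dz": 0.001, "yaw": 0, "hand": 0},
    {"dx": 0, "dy": 0, "dz": 0.001, "yaw": 0, "hand": 0}
  ]
}}

```text
t: 20.05
position: [0.4797, -0.0174, 0.1832]
ee_rot: [3.142, -0.0, -2.875]
ft_force: [-1.6, 1.1, 3.2]
grip_width: 0.714
gripper_force: 66.4
```

Contact on the nest floor. Releasing and rising.

>>> {"op": "apply_moves", "data": {
  "plan": [
    {"dx": 0, "dy": 0, "dz": 0, "yaw": 0, "hand": 80},
    {"dx": 0, "dy": 0, "dz": 0, "yaw": 0, "hand": 90},
    {"dx": 0, "dy": 0, "dz": 0, "yaw": 0, "hand": 100},
    {"dx": 0, "dy": 0, "dz": 0, "yaw": 0, "hand": 100},
    {"dx": 0, "dy": 0, "dz": -0.015, "yaw": 0, "hand": 100}
  ]
}}

```text
t: 20.47
position: [0.4788, -0.0173, 0.1964]
ee_rot: [3.141, -0.004, -2.874]
ft_force: [-0.3, 0.2, -0.0]
grip_width: 0.999
gripper_force: 0.0
```

>>> {"op": "apply_moves", "data": {
  "plan": [
    {"dx": 0, "dy": 0, "dz": -0.03, "yaw": 0, "hand": 100},
    {"dx": 0, "dy": 0, "dz": -0.06, "yaw": 0, "hand": 100},
    {"dx": 0, "dy": 0, "dz": -0.09, "yaw": 0, "hand": 100},
    {"dx": 0, "dy": 0, "dz": -0.12, "yaw": 0, "hand": 100},
    {"dx": 0, "dy": 0, "dz": -0.13, "yaw": 0, "hand": 100}
  ]
}}

```text
t: 20.88
position: [0.4809, -0.0174, 0.3319]
ee_rot: [-3.14, 0.006, -2.875]
ft_force: [0.1, -0.2, -0.6]
grip_width: 0.997
gripper_force: 0.0
```

>>> {"op": "apply_moves", "data": {
  "plan": [
    {"dx": 0, "dy": 0, "dz": 0, "yaw": 0, "hand": 100},
    {"dx": 0, "dy": 0, "dz": 0, "yaw": 0, "hand": 100},
    {"dx": 0, "dy": 0, "dz": 0, "yaw": 0, "hand": 100}
  ]
}}

```text
t: 21.13
position: [0.4791, -0.0174, 0.3267]
ee_rot: [3.141, -0.002, -2.875]
ft_force: [1.2, 0.1, -0.6]
grip_width: 0.999
gripper_force: 0.0
```

Run:
```python
from workcell import env
from h import *
o=env.get_obs(); print(np.round(o['position'],4),o['t'],np.abs(o['qvel']).max())
p,d,ci=look(env,"wrist","w14")
P,ok=cloud(ci,d)
bands(P,ok,((.0065,.011),(.028,.038)),(.480,-.0165),.085)
p,d,ci=look(env,"scene","s14")
cv2.imwrite("pics/s14c.png",cv2.resize(p[120:340,110:460],None,fx=2.2,fy=2.2))
```

```text
[ 0.4791 -0.0174  0.3267] 21.1333 0.012509822192448379
0.0065 0.011 2263 (array([480.2, -16.6]), array([118.9,  90.4]), 14.9) [ 0.4739 -0.0185  0.008 ]
0.028 0.038 6587 (array([478.1, -17.7]), array([91.1, 62.1]), 15.5) [ 0.4761 -0.0183  0.0339]
```

View pics/s14c.png

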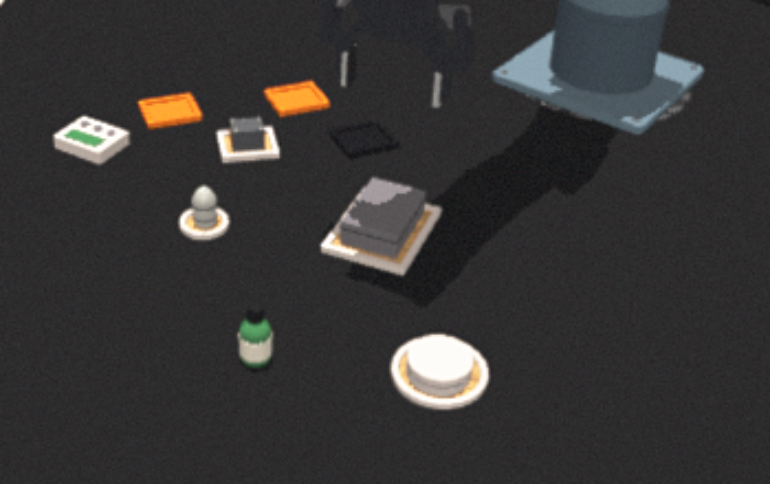

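All four pieces stand upright in their white nests: objective (204,210), cube (247,138), box (383,220) and dish (440,368). The oil bottle (256,340) and timer (92,138) have not been touched, and the gripper is clear. Handing in.

```bash
python3 -c "
from workcell import env
print(env.finish_job())"
```

```text
the job is handed in; nothing more can be done
None
```

The objective, filter cube, dish and slide box were set upright in their own white nests, in that order and released. The oil bottle and timer were left alone, and the job was handed in at about 21 s of the 106 s allowed; the hand-in gave no verdict.

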